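Feed one blank with one turn of the flywheel

ROBOT

A 7-joint arm with a two-finger parallel gripper is mounted at the origin on the work surface. World frame = base frame: x ahead of the robot, y to its left, z up, the work surface at z = 0. Lengths are in m, angles in rad, forces in N, time in s.
With the tool pointing down it reaches from about 0.425 to 0.825 m from the base axis. Payload 3.6 kg.
Tool frame: the origin (TCP) lies where the fingers leave the gripper's body, on its centre line; the fingertips stand 73 mm ahead of it and the grasp point (between the pads) lies 54 mm ahead of it; z points along the fingers, y is the line along which they close (so a half turn about z gives the same grasp; the last joint's range is limited). The gripper opens to 85 mm and grips with 20 to 120 N. Pads are 22 mm wide; open, the fingers measure 114 mm over their backs; the gripper's body (76 mm by 85 mm) begins 54 mm behind the grasp point. The pads swing forward as they close: fully open they stand 13 mm farther back than shut.
Start: joints at [1.163, 0.615, -0.013, 1.423, 0.008, 1.103, -0.04], TCP at [0.242, -0.603, 0.304] pointing down, gripper open.
Joint ranges: [-3.12, 3.12], [-0.3, 2.06], [-1.34, 1.32], [0.26, 2.42], [-1.36, 4.5], [0.01, 1.98], [-2.84, 2.84]. Speed limits (rad/s): [2.79, 2.79, 3.14, 3.14, 3.14, 3.14, 3.14].

INTERFACE

Orientations are given as a unit quaternion [x, y, z, w].
In Python, from station import arm, snapshot, camera_info, ticket gives the robot as it stands. Calls block until the motion is done:
- arm.movep(position, orientation): joint-space move of the TCP to a pose.
- arm.line_to(position, velocity=0.15, ori=None): straight line of the TCP; ori=None keeps the orientation; velocity is the mean speed in m/s.
- arm.move_j(angles): joint-space move.
- arm.move_gripper(opening, effort=None): opening from 0.0 (shut) to 1.0 (fully open); effort is the grip in N (None keeps the last); returns when the fingers have stopped.
- arm.pause(seconds).
- arm.ik(position, orientation): joint angles nearest the present ones, or None.
- snapshot(name): name is "scene" or "top" or "wrist"; returns the picture (400x640x3 uint8, blue, green, red); there is no depth.
- camera_info(name): a dict with "fx", "fy", "cx", "cy" (pixels), "dist_coeffs" ([k1, k2, p1, p2, k3] as OpenCV has them; the pictures are not rectified), "R" (3x3) and "t" (3): a world point X has camera coordinates R X + t; the wrist camera has in their place "T_tool_cam" (4x4, takes a point from camera to tool coordinates, whose origin is the TCP and whose axes are the flange's). Camera axes: x right, y down, z forward; pixel columns grow to the right and rows downward; lengths in m; the calibration is good to about 2 mm. A picture is of the moment at which its call begins: read the wrist's pose just before it. camera_info takes no time and is no camera call.
A pose or a line that the arm cannot do raises arm.MotionError and nothing moves.
- ticket.finish_job(): hands the job in; it is judged then, once.
Readings, each from a call of its own:
- arm.read_time(): time.
- arm.read_joint_positions(): joint angles.
- arm.read_dq(): joint speeds.
- arm.read_effort(): joint torques, N m.
- arm.read_tool_pos(): TCP position.
- arm.read_eef_rot(): TCP orientation.
- arm.read_ft_force(): force on the tool from outside, world axes, zero at the start.
- arm.read_wrist_torque(): the same for the moment, N m.
- arm.read_opening(): opening from 0.0 (shut) to 1.0 (fully open).
- arm.read_finger_force(): force on a finger pad.
Only numpy, scipy, OpenCV 4.12 (cv2) and the standard library are available. Lean on these libraries where they do the work, as an engineer would, in place of code of your own. Each camera call takes 0.05 s, during which the arm holds its last target. There are 200 camera calls.

TASK

Feed one blank out of the hand-cranked magazine feeder: turn its flywheel by the upright crank handle exactly one full revolution, clockwise as seen from above, so that the pusher goes out and comes back once and the handle ends where it started, at the end of the machine away from the magazine. Then let go; the lowest blank must be lying on the outfeed.

Things in the scene. Friction and masses are not known exactly. Their poses are not given: they have to be found in the camera images.
- feeder: Magazine feeder, fixed; base plate 160 x 340 mm. Origin on the table under the vertical axis of its flywheel (horizontal grey disc, dark rim, 136 mm across, top 92 mm high). +y runs from flywheel to four-post magazine (y 133 to 181 mm, top 85 mm high), then outfeed (y 181 to 241 mm, bed 30 mm high). The other machine, a grey block with platter and small three-spoked wheel, is not part of the job.
- handle (a point): Grip point on the axis of the flywheel's upright crank handle, 118 mm above the table. The handle is a black sleeve 20 to 24 mm thick, 92 to 140 mm above the table, spinning freely on its pin: grip it from above and carry it round without turning the gripper. It is 50 mm from the flywheel axis, at the start on the feeder's -y side, away from the magazine. All else near its path is below 93 mm.
- wheel (a joint): Angle of the flywheel, rad: 0 at the start, growing clockwise seen from above, no stops; 6.28 is one revolution. It takes about 2 to 8 N at the handle and stays where it is left. It drives a pusher 52 mm out along feeder +y in the first half turn and back in the second.
- blank: The lowest of four aluminium blanks in the magazine, 36 x 36 x 12 mm; origin at the centre of its underside. It starts on the feeder's bed (30 mm high) at feeder y 157 mm; one full stroke leaves it on the outfeed near y 207 mm; the blanks above drop one place as the pusher returns.

How it is judged:
By the outcome, as a careful person would: the job done as asked, in the order asked, and still so for the second after the job is handed in, with the robot touching nothing.
It also fails if it takes over 45 s, if anything falls off the work surface, if the arm or the gripper's body presses on something with over 40 N, if the wrist force passes 120 N, or if a joint passes its speed limit or range.

## Working session

There is one attempt and no reset: what is moved stays moved. The work goes in short steps, each a Python script; the robot and the scene stay as the last script left them, time stands still between calls to the robot, and variables do not carry over. Pictures are saved under pics/ and viewed, at most 10 in all, crops included, and the job is handed in when it is done.

```bash
mkdir -p pics; python3 - <<'E'
from station import arm, snapshot, camera_info
import cv2, numpy as np
for n in("scene","top"):
    cv2.imwrite(f"pics/{n}0.png",snapshot(n)); c=camera_info(n); print(n,{k:np.round(np.array(v),4).tolist() for k,v in c.items() if k in("fx","fy","cx","cy","dist_coeffs","R","t")})
print(arm.read_eef_rot(),arm.read_time())
E
```

```text
scene {'fx': 437.8377, 'fy': 437.8377, 'cx': 319.9974, 'cy': 195.3893, 'dist_coeffs': [0.0027, 0.0, 0.0, 0.0, 0.0], 'R': [[0.7605, 0.6491, 0.0187], [0.5114, -0.5808, -0.6334], [-0.4003, 0.4912, -0.7736]], 't': [-0.364, -0.1966, 1.2986]}
top {'fx': 439.8023, 'fy': 439.8023, 'cx': 327.1748, 'cy': 199.2966, 'dist_coeffs': [-0.0814, 0.0, 0.0, 0.0, 0.0], 'R': [[-0.0192, -0.9996, 0.0224], [-0.9966, 0.0173, -0.081], [0.0806, -0.0239, -0.9965]], 't': [-0.0148, 0.5151, 1.1643]}
[ 9.81828165e-01  1.89768490e-01 -2.39899636e-04 -1.14751139e-03] 0.1
```

View pics/top0.png

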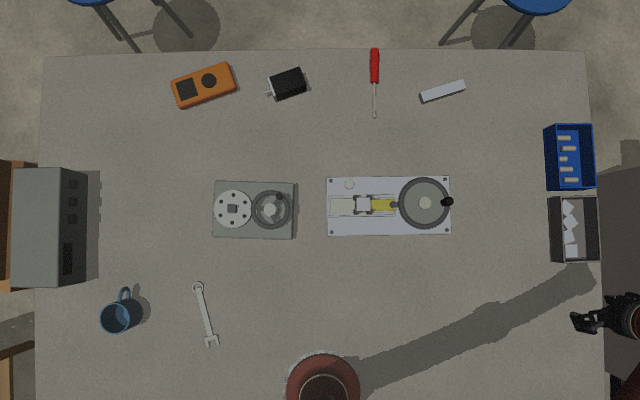

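View pics/scene0.png

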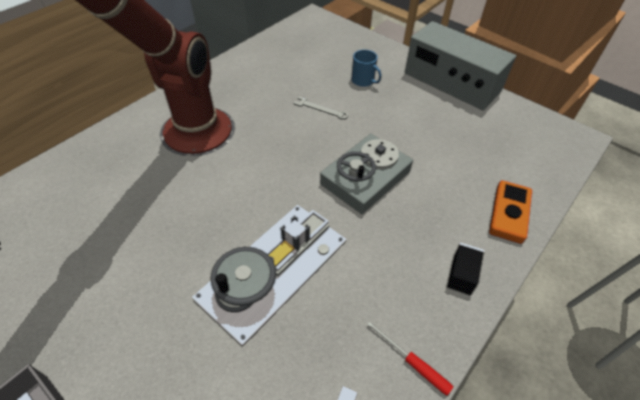

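The top view shows the feeder with its flywheel at about (425,203), handle near (447,202) and magazine near (362,204). I'll enlarge both views.

```bash
python3 - <<'E'
import cv2
a=cv2.imread("pics/top0.png")[165:245,315:465]; cv2.imwrite("pics/topc.png",cv2.resize(a,None,fx=5,fy=5,interpolation=cv2.INTER_CUBIC))
a=cv2.imread("pics/scene0.png")[195:350,185:355]; cv2.imwrite("pics/scenec.png",cv2.resize(a,None,fx=3.8,fy=3.8,interpolation=cv2.INTER_CUBIC))
E
```

```text
(no output)
```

View pics/topc.png

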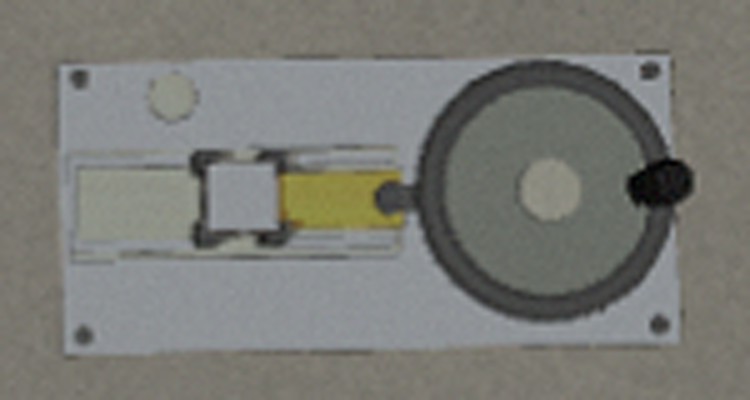

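View pics/scenec.png

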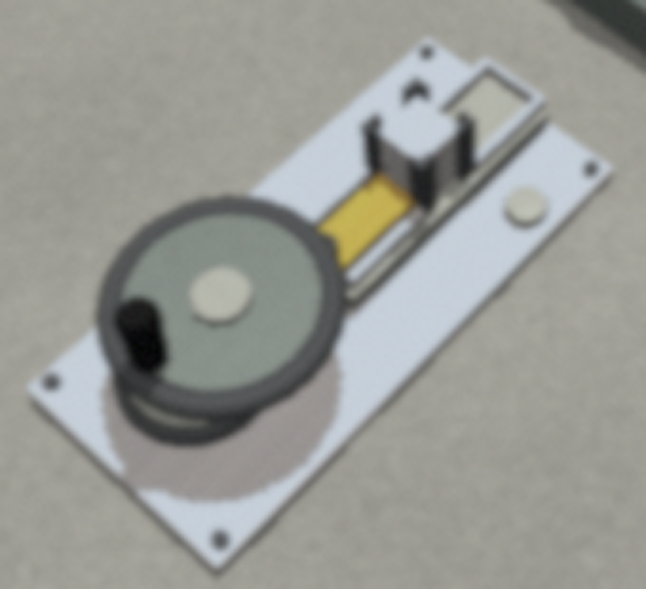

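The top crop shows the disc outline centred at about (543,190), the handle top near (672,182) and the magazine top near (243,197). The plate screws are at (80,78), (650,70), (660,324) and (84,335). In the scene crop, the disc is centred at about (221,300), the handle runs from top (138,310) to foot (150,362), and the screws are at (427,52), (590,168), (220,540) and (51,382).

```bash
cat > h.py <<'E'
import cv2, numpy as np
from station import camera_info
def plane(name,px,z):
    c=camera_info(name); K=np.array([[c["fx"],0,c["cx"]],[0,c["fy"],c["cy"]],[0,0,1]])
    p=cv2.undistortPoints(np.array(px,float).reshape(-1,1,2),K,np.array(c["dist_coeffs"],float)).reshape(-1,2)
    R=np.array(c["R"]);o=-R.T@np.array(c["t"]); d=np.c_[p,np.ones(len(p))]@R
    return o+d*((z-o[2])/d[:,2])[:,None]
E
python3 - <<'E'
from h import *
T=lambda a:(np.array(a,float)+.5)/5-.5+[315,165]
S=lambda a:(np.array(a,float)+.5)/3.8-.5+[185,195]
for n,f,disc,h,m,sc in (("top",T,[[543.5,190.5],[415,190],[672,190],[543,60],[543,322]],[[672,182]],[[243,197]],[[80,78],[650,70],[660,324],[84,335]]),
  ("scene",S,[[221,300]],[[138,310]],[[418,132]],[[427,52],[590,168],[220,540],[51,382]])):
    D=plane(n,f(disc),.092)[:,:2];H=plane(n,f(h),.14)[0,:2];M=plane(n,f(m),.085)[0,:2];P=plane(n,f(sc),.01)[:,:2]
    print(n,"disc\n",D.round(4),"H",H.round(4),np.linalg.norm(H-D[0]),"M",M.round(4),np.linalg.norm(M-D[0]),"\n",P.round(4),P.mean(0))
    print("yaw dir H->D",np.degrees(np.arctan2(*(D[0]-H)[::-1])),"D->M",np.degrees(np.arctan2(*(M-D[0])[::-1])))
    for i,j in((1,0),(2,3)) if n=="top" else ((3,0),(2,1)): print(np.degrees(np.arctan2(*(P[j]-P[i])[::-1])))
E
```

```text
top disc
 [[ 0.4961 -0.268 ]
 [ 0.4975 -0.2018]
 [ 0.4951 -0.3348]
 [ 0.5632 -0.2703]
 [ 0.429  -0.2653]] H [ 0.4958 -0.3203] 0.05235226687151137 M [ 0.496  -0.1145] 0.15347179271005376 
 [[ 0.5678 -0.0349]
 [ 0.5674 -0.3503]
 [ 0.4273 -0.3502]
 [ 0.4278 -0.0343]] [ 0.49757449 -0.19240614]
yaw dir H->D 89.68767326876623 D->M 90.03233338649454
89.92517310388318
89.90249110013049
scene disc
 [[ 0.5014 -0.2719]] H [ 0.4981 -0.3178] 0.04597911221660438 M [ 0.5032 -0.1182] 0.15377597752175204 
 [[ 0.4272 -0.0295]
 [ 0.5666 -0.0299]
 [ 0.5667 -0.347 ]
 [ 0.4264 -0.3465]] [ 0.49668821 -0.18821163]
yaw dir H->D 85.96607296523594 D->M 89.31349354477459
89.85476196802553
90.0200751966975
```

Both views agree to within about 4 mm: the axis is near (0.4975, -0.270), yaw is about 0, and the handle is near (0.497, -0.320). I'll hover above it and refine with the wrist camera.

```bash
python3 - <<'E'
from station import arm,snapshot,camera_info
import cv2,numpy as np
q=[1,0,0,0]
for yaw in (0,22.5,45,90,-45):
    a=np.radians(yaw)/2; o=[np.cos(a),np.sin(a),0,0]
    print(yaw,[None if (s:=arm.ik([.4975-.05*np.sin(t),-.27-.05*np.cos(t),.172],o)) is None else np.round(s,2).tolist() for t in (0,np.pi/2,np.pi,-np.pi/2)])
o=arm.read_eef_rot()
arm.movep([.497,-.32,.30],o); print(arm.read_time(),arm.read_tool_pos(),arm.read_eef_rot(),arm.read_ft_force())
cv2.imwrite("pics/w1.png",snapshot("wrist")); c=camera_info("wrist");print(c)
E
```

```text
0 [[0.5, 0.68, 0.06, 1.74, -0.06, 0.72, -0.98], [0.46, 0.6, 0.05, 1.94, -0.05, 0.61, -1.02], [0.35, 0.62, 0.05, 1.88, -0.05, 0.64, -1.15], [0.38, 0.7, 0.06, 1.69, -0.06, 0.76, -1.1]]
22.5 [[0.55, 0.68, -0.02, 1.74, 0.02, 0.72, -0.66], [0.52, 0.6, -0.03, 1.94, 0.03, 0.61, -0.7], [0.4, 0.62, -0.04, 1.88, 0.04, 0.65, -0.84], [0.44, 0.7, -0.02, 1.68, 0.02, 0.76, -0.78]]
45 [[0.6, 0.68, -0.1, 1.74, 0.1, 0.73, -0.34], [0.58, 0.6, -0.11, 1.93, 0.11, 0.61, -0.39], [0.46, 0.62, -0.13, 1.87, 0.12, 0.65, -0.53], [0.49, 0.7, -0.1, 1.68, 0.1, 0.76, -0.45]]
90 [[0.7, 0.69, -0.26, 1.74, 0.25, 0.75, 0.31], [0.69, 0.61, -0.28, 1.93, 0.27, 0.64, 0.24], [0.57, 0.64, -0.3, 1.87, 0.28, 0.67, 0.1], [0.58, 0.71, -0.27, 1.68, 0.25, 0.78, 0.2]]
-45 [[0.38, 0.69, 0.25, 1.75, -0.24, 0.74, -1.6], [0.35, 0.61, 0.24, 1.94, -0.23, 0.62, -1.63], [0.22, 0.63, 0.24, 1.88, -0.24, 0.65, -1.75], [0.27, 0.71, 0.26, 1.69, -0.24, 0.77, -1.72]]
1.5167 [ 0.49588326 -0.32202076  0.30001196] [ 9.82132897e-01  1.88186560e-01 -7.57108978e-04 -4.67886589e-04] [-0.13586708 -0.26887892  0.32086044]
{'fx': 350.593023124058, 'fy': 350.593023124058, 'cx': 323.34879080826533, 'cy': 200.86765675132912, 'dist_coeffs': array([-0.05345958,  0.        ,  0.        ,  0.        ,  0.        ]), 'T_tool_cam': array([[-7.42579733e-04, -9.54577021e-01, -2.97963352e-01,
         7.58579178e-02],
       [ 9.99999347e-01, -9.67589918e-04,  6.07658129e-04,
        -1.33152192e-03],
       [-8.68362822e-04, -2.97962706e-01,  9.54577117e-01,
        -7.10290141e-02],
       [ 0.00000000e+00,  0.00000000e+00,  0.00000000e+00,
         1.00000000e+00]])}
```

View pics/w1.png

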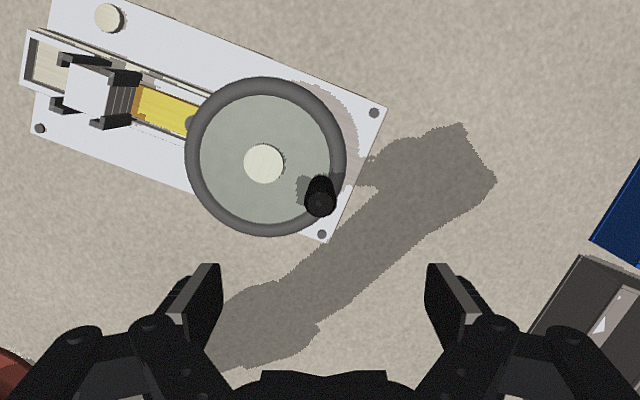

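The wrist view shows the handle top at (320,203). The disc outline spans columns 185–346 and rows 77–237, centred near (265.5,157).

```bash
cat >> h.py <<'E'
from scipy.spatial.transform import Rotation as Ro
def wplane(px,z,pos,quat):
    c=camera_info("wrist"); K=np.array([[c["fx"],0,c["cx"]],[0,c["fy"],c["cy"]],[0,0,1]])
    p=cv2.undistortPoints(np.array(px,float).reshape(-1,1,2),K,np.array(c["dist_coeffs"],float)).reshape(-1,2)
    A=np.eye(4);A[:3,:3]=Ro.from_quat(quat).as_matrix();A[:3,3]=pos;A=A@np.array(c["T_tool_cam"])
    d=np.c_[p,np.ones(len(p))]@A[:3,:3].T;o=A[:3,3]
    return o+d*((z-o[2])/d[:,2])[:,None]
E
python3 - <<'E'
from h import *
P=[0.49588326,-0.32202076,0.30001196];q=[9.82132897e-01,1.88186560e-01,-7.57108978e-04,-4.67886589e-04]
print(wplane([[320,203],[304,203],[336,203]],.14,P,q).round(4))
D=wplane([[185,157],[346,157],[265.5,77],[265.5,237],[265.5,157]],.092,P,q);print(D.round(4))
print(wplane([[373,113],[321,234]],.01,P,q).round(4),wplane([[264,164]],.095,P,q).round(4))
from station import arm
print(arm.read_tool_pos(),arm.read_joint_positions())
E
```

```text
[[ 0.4964 -0.3179  0.14  ]
 [ 0.4923 -0.3076  0.14  ]
 [ 0.5004 -0.3281  0.14  ]]
[[ 0.4779 -0.2071  0.092 ]
 [ 0.5257 -0.3283  0.092 ]
 [ 0.5598 -0.2481  0.092 ]
 [ 0.4358 -0.2906  0.092 ]
 [ 0.5019 -0.2681  0.092 ]]
[[ 0.5651 -0.3467  0.01  ]
 [ 0.4239 -0.3463  0.01  ]] [[ 0.4967 -0.2691  0.095 ]]
[ 0.49580154 -0.32216541  0.30000024] [ 0.5595986   0.52613052 -0.03242922  1.60557328  0.01939026  1.01195793
 -0.67137008]
```

```bash
python3 - <<'E'
from station import arm
import numpy as np
def st(m): print(m,arm.read_time(),np.round(arm.read_tool_pos(),4),np.round(arm.read_ft_force(),1),round(arm.read_opening(),3),arm.read_finger_force())
arm.line_to([.497,-.319,.22],.1);st("up")
p=arm.read_tool_pos();e=np.array([.497,-.319])-p[:2];c=np.array([.497,-.319])+e
print("corr",e)
arm.line_to([*c,.173],.06);st("down")
arm.move_gripper(0.0,45);st("grip")
E
```

```text
up 2.5167 [ 0.4974 -0.3193  0.2206] [0.3 0.2 0.2] 1.0 0.0
corr [-0.00038484  0.00032034]
down 3.45 [ 0.4969 -0.3188  0.1733] [-0.2  0.2 -0. ] 0.997 0.0
grip 4.05 [ 0.4968 -0.319   0.1734] [ 0.7 -0.5  2. ] 0.258 43.91389645636082
```

The handle is gripped at about 22 mm opening with almost no side load. Next I'll carry it round in small chords, correcting for radial force, starting with a short arc as a check.

```bash
cat > crank.py <<'E'
from station import arm
import numpy as np,sys
a0,a1=float(sys.argv[1]),float(sys.argv[2]); r=float(sys.argv[3]) if len(sys.argv)>3 else .05
C=np.array([.4966,-.319+.05]); 
for t in np.radians(np.arange(a0+7.5,a1+.1,7.5)):
    u=np.array([-np.sin(t),-np.cos(t)])
    arm.line_to([*(C+r*u),.173],.07)
    f=arm.read_ft_force(); fr=f[:2]@u; p=arm.read_tool_pos()
    r=np.clip(r+np.clip(fr*1e-4,-.0005,.0005),.046,.054)
    d=p[:2]-C
    if round(np.degrees(t)/7.5)%3==0: print(round(np.degrees(t),1),"act",np.degrees(np.arctan2(-d[0],-d[1])).round(1),np.hypot(*d).round(4),"r",r.round(4),"F",np.round(f,1),"fr",fr.round(1),"op",round(arm.read_opening(),3))
    if np.linalg.norm(f)>35: print("STOP",np.degrees(t),f);break
print(arm.read_time(),r)
E
python3 crank.py 0 45
```

```text
22.5 act 23.1 0.05 r 0.0499 F [-1.5  0.4  5. ] fr 0.2 op 0.254
45.0 act 45.5 0.0498 r 0.0498 F [ 0.5 -0.   5.9] fr -0.4 op 0.257
5.55 0.04981785155137896
```

```bash
python3 crank.py 45 180 0.0498; python3 - <<'E'
from station import snapshot
import cv2
a=snapshot("top")[150:250,300:470];b=snapshot("wrist")
cv2.imwrite("pics/mid.png",cv2.vconcat([cv2.resize(a,(510,300)),cv2.resize(b,(510,300))]))
E
```

```text
67.5 act 68.4 0.0497 r 0.0497 F [ 0.9 -0.3  6.3] fr -0.7 op 0.256
90.0 act 91.2 0.0497 r 0.0494 F [1.6 0.2 6.6] fr -1.6 op 0.258
112.5 act 113.7 0.0497 r 0.0491 F [ 1.  -0.3  6.3] fr -1.0 op 0.258
135.0 act 135.7 0.0497 r 0.0488 F [ 0.6 -0.9  6.8] fr -1.1 op 0.261
157.5 act 157.6 0.0497 r 0.0487 F [ 1.  -1.1  6.4] fr -1.4 op 0.26
180.0 act 179.7 0.0498 r 0.0485 F [ 1.2 -0.2  6.3] fr -0.2 op 0.258
10.05 0.04845951358797557
```

View pics/mid.png

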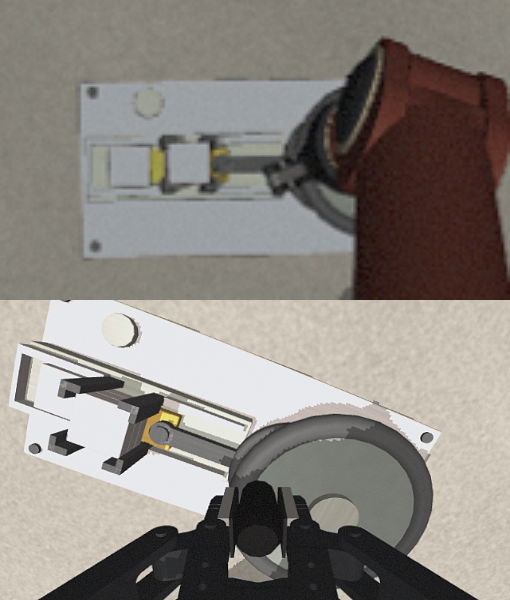

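The handle is at the magazine side, the pusher is out, and the lowest blank lies on the outfeed at about (130,165) in the upper panel. I'll turn the second half, let go and retreat.

```bash
python3 crank.py 180 360 0.0485; python3 - <<'E'
from station import arm,snapshot
import cv2,numpy as np
p=arm.read_tool_pos();print(np.round(p,4))
arm.move_gripper(1.0);arm.line_to([p[0],p[1],.26],.08)
o=arm.read_eef_rot();arm.movep([.497,-.36,.33],o)
print(arm.read_time(),arm.read_opening())
P,q=arm.read_tool_pos(),arm.read_eef_rot();b=snapshot("wrist");print(P.tolist(),q.tolist())
arm.movep([.3,-.55,.33],o);print(arm.read_time())
a=snapshot("top")[165:245,315:465]
cv2.imwrite("pics/end.png",cv2.vconcat([cv2.resize(a,(480,256),interpolation=cv2.INTER_CUBIC),cv2.resize(b,(480,300))]))
E
```

```text
202.5 act -158.3 0.0499 r 0.0485 F [1.1 1.  6.3] fr 1.3 op 0.259
225.0 act -136.5 0.0501 r 0.0489 F [1.  0.3 7.3] fr 0.9 op 0.257
247.5 act -114.3 0.0502 r 0.0493 F [ 0.9 -0.2  6.4] fr 0.8 op 0.26
270.0 act -92.0 0.0502 r 0.0497 F [1.1 0.7 5.8] fr 1.1 op 0.261
292.5 act -68.9 0.0502 r 0.0503 F [ 2.6 -0.   4.7] fr 2.4 op 0.255
315.0 act -44.6 0.0503 r 0.0508 F [ 0.7 -1.   5. ] fr 1.2 op 0.259
337.5 act -20.6 0.0503 r 0.0509 F [ 0.4 -0.8  7.1] fr 0.9 op 0.259
360.0 act 2.3 0.0502 r 0.0505 F [-0.7  1.9  8.9] fr -1.9 op 0.255
16.15 0.05045183167016284
[ 0.4946 -0.3192  0.1732]
18.4417 0.9998604943507428
[0.49685805699068936, -0.3608464942242044, 0.33050482777695095] [0.9819729471728404, 0.18901731790374116, -0.0003866485429433779, -0.0011979382563829344]
19.55
```

View pics/end.png

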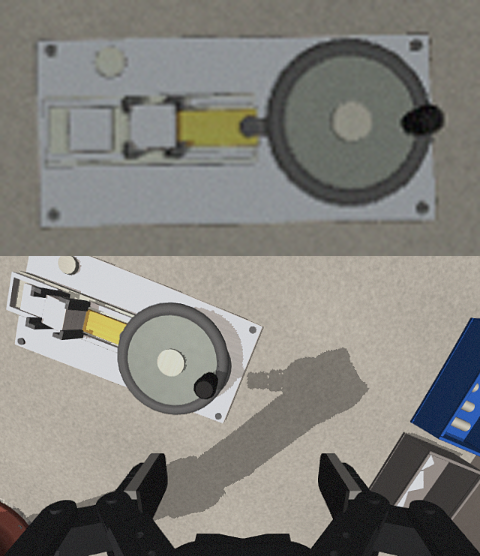

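The final view shows the handle back at the end away from the magazine, about 2° past its start. The pusher is retracted, one blank lies on the outfeed, and the gripper is clear.

```bash
python3 -c "
from station import ticket
print(ticket.finish_job())"
```

```text
the job is handed in; nothing more can be done
None
```

I turned the flywheel one full clockwise revolution, ending about 2° past the start; one blank is on the outfeed, the handle is released with the arm clear, and the job was handed in at about 19.6 s.

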